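Line up the disc-cutter punches by thickness

TASK

Put the four loose steel punches back on their dark wooden stand in order of thickness, the thinnest on the cork pad next to the red knob and the thickest on the pad next to the black knob. Each stands upright in the middle of its own pad; leave the green glass jar standing where it is.

Things in the scene. Friction and masses are not known exactly. Their poses are not given: they have to be found in the camera images.
- punch_16: disc-cutter punch: a loose upright solid cylinder of bright steel with a dark band near its foot, 16 mm in diameter and 55 mm high (all four punches are equally high), 85 g give or take a fifth; stands on the bench at the start. Origin: centre of its underside; z axis up along the cylinder
- punch_24: disc-cutter punch: a loose upright solid cylinder of bright steel with a dark band near its foot, 24 mm in diameter and 55 mm high (all four punches are equally high), 190 g give or take a fifth; stands on the bench at the start. Origin: centre of its underside; z axis up along the cylinder
- punch_32: disc-cutter punch: a loose upright solid cylinder of bright steel with a dark band near its foot, 32 mm in diameter and 55 mm high (all four punches are equally high), 330 g give or take a fifth; stands on the bench at the start. Origin: centre of its underside; z axis up along the cylinder
- punch_40: disc-cutter punch: a loose upright solid cylinder of bright steel with a dark band near its foot, 40 mm in diameter and 55 mm high (all four punches are equally high), 500 g give or take a fifth; stands on the bench at the start. Origin: centre of its underside; z axis up along the cylinder
- place_a: round cork pad, 48 mm in diameter, the first of four equal pads in a straight row, 62 mm apart from centre to centre, in the order a, b, c, d along a fixed dark wooden stand (320 mm by 70 mm). Origin: centre of the pad's underside, 18 mm above the bench and level with the stand's top; the pad's top is 2 mm higher, 20 mm above the bench. x axis across the row, y axis along it from a to d
- place_b: round cork pad, 48 mm in diameter, the second of four equal pads in a straight row, 62 mm apart from centre to centre, in the order a, b, c, d along a fixed dark wooden stand (320 mm by 70 mm). Origin: centre of the pad's underside, 18 mm above the bench and level with the stand's top; the pad's top is 2 mm higher, 20 mm above the bench. x axis across the row, y axis along it from a to d
- place_c: round cork pad, 48 mm in diameter, the third of four equal pads in a straight row, 62 mm apart from centre to centre, in the order a, b, c, d along a fixed dark wooden stand (320 mm by 70 mm). Origin: centre of the pad's underside, 18 mm above the bench and level with the stand's top; the pad's top is 2 mm higher, 20 mm above the bench. x axis across the row, y axis along it from a to d
- place_d: round cork pad, 48 mm in diameter, the fourth of four equal pads in a straight row, 62 mm apart from centre to centre, in the order a, b, c, d along a fixed dark wooden stand (320 mm by 70 mm). Origin: centre of the pad's underside, 18 mm above the bench and level with the stand's top; the pad's top is 2 mm higher, 20 mm above the bench. x axis across the row, y axis along it from a to d
- red_knob: red plastic knob, 20 mm in diameter and 22 mm high, fixed on one end of the stand in line with the pads, 49 mm beyond the centre of the end pad: beyond pad a at some starts, beyond pad d at others (an equal black knob is on the other end). Its top is 40 mm above the bench. Origin: centre of its underside, 18 mm above the bench
- jar: small loose jar of green glass with a white lid, 44 mm in diameter, 60 mm high, 120 g, standing upright among the punches. Not to be moved. Origin: centre of its underside; z axis up
Mind the look-alikes: they are no part of the job. What is shaped like the punch_32 but purple is not meant.

How it is judged:
By the outcome, as a careful person would: the job done as asked, in the order asked, and still so for the second after the job is handed in, with the robot touching nothing.
It also fails if it takes over 112 s, if anything falls off the work surface, if the arm or the gripper's body presses on something with over 40 N, if the wrist force passes 120 N, or if a joint passes its speed limit or range.

ROBOT

A 6-joint arm with a two-finger parallel gripper is mounted at the origin on the work surface. World frame = base frame: x ahead of the robot, y to its left, z up, the work surface at z = 0. Lengths are in mm, angles in rad, forces in N, time in s.
With the tool pointing down it reaches from about 350 to 775 mm from the base axis. Payload 7.3 kg.
Tool frame: the origin (TCP) lies between the finger pads; the fingertips stand 25 mm ahead of it and the grasp point (between the pads) lies 6 mm ahead of it; z points along the fingers, y is the line along which they close (so a half turn about z gives the same grasp; the last joint's range is limited). The gripper opens to 92 mm and grips with 3 to 60 N. Pads are 19 mm wide; open, the fingers measure 130 mm over their backs; the gripper's body (75 mm by 190 mm) begins 47 mm behind the grasp point.
Start: joints at [1.02, 0.342, 1.524, -0, 1.275, -0.146], TCP at [206.75, 482.594, 251.741] pointing down, gripper open.
Joint ranges: [-2.53, 2.53], [-0.77, 2.02], [0.04, 2.7], [-1, 4.14], [0.28, 2.66], [-3.11, 3.11]. Speed limits (rad/s): [2.57, 2.57, 3.14, 3.14, 3.14, 3.14].

INTERFACE

Orientations are given as [roll, pitch, yaw] about the fixed x, y, z axes, in that order (R = Rz(yaw) Ry(pitch) Rx(roll)).
In Python, from plant import bot gives the robot as it stands.
- The arm moves only by the tool play_rows, never from a script. Its argument "commands" is a list of rows, each an object of numbers: "x", "y", "z": the shift along the tool's x, y, z in m; "twist": the turn about the tool's z in degrees. In form: [{"x": .., "y": .., "z": .., "twist": ..}, ...]. A call has exactly 8 rows; each row is the pose to reach, as a shift and turn from the pose commanded when the call began, along the tool's axes at that moment; what a row does not reach only later rows make up. A row lasts 1/10 s, in which the tool goes at most 50 mm and 8.59 degrees, less where a joint would pass 70% of its speed; a pose out of reach is approached as far as the arm can. A call with a gripper value outside its range is refused whole. "jaw" is the closure, from 0 (fully open) to 1 (shut), set as the call begins (left out, the last holds). The fingers move at their own pace and stop on an object; the grip force is fixed at half the most. Time passes only in rows, so rows that repeat a pose let the fingers close, or fill a call up. It gives the time, the measured TCP pose, the force, the opening and the grip force at its end, in the units of the state.
- bot.get_obs(): the state, without advancing time (a new reading comes with each control period).
- bot.capture(name): name is "side" or "top" or "wrist"; returns a dict with "pixels" (480x640x3 uint8, red, green, blue), "fx", "fy", "cx", "cy" (pixels), "eye" and "rotation" of the camera in the world. Camera axes: x right, y down, z forward; pixel columns grow to the right and rows downward; lengths in mm; the calibration is good to about 2 mm. A picture is of the moment at which its call begins. There is no depth.
- bot.close_job(): hands the job in; it is judged then, once.
The state is a dict: "time": time; "joint_positions": joint angles; "dq": joint speeds; "tau": joint torques, N m; "tool_pos": TCP position; "tcp_rot": TCP orientation; "contact_force": force on the tool from outside, world axes, zero at the start; "moment": the same for the moment, N m; "grip_width": finger opening in mm; "finger_force": force on a finger pad.
Only numpy, scipy, OpenCV 4.12 (cv2) and the standard library are available. Lean on these libraries where they do the work, as an engineer would, in place of code of your own. Each camera call takes 0.05 s, during which the arm holds its last target. There are 200 camera calls.

## Working session

There is one attempt and no reset: what is moved stays moved. The work goes in short steps, Python scripts to look and compute and a tool call to move; the robot and the scene stay as the last step left them, time stands still between calls to the robot, and variables do not carry over. Pictures are saved under pics/ and viewed, at most 14 in all, crops included, and the job is handed in when it is done.

Besides the shell and the picture viewer there is one more tool, called after "Call:" as name(argument=value, ...), one argument or row to a line, values as JSON. play_rows: Moves the arm, as the interface text tells. Its arguments: {"type":"object","properties":{"commands":{"type":"array"},"jaw":{"type":"number"}},"required":["commands"]}

```bash
ls; mkdir -p pics; python3 - <<'E'
from plant import bot
import cv2
for n in("top","side"):
    c=bot.capture(n); cv2.imwrite(f"pics/{n}0.png",c["pixels"][:,:,::-1]); print(n,c["fx"],c["cx"],c["cy"],c["eye"],c["rotation"])
o=bot.get_obs(); print(o["time"],o["tool_pos"],o["tcp_rot"],o["grip_width"])
E
```

```text
pics
top 481.9816704790997 322.41395748206793 239.11229481678703 [348.12217322 -18.41951149 894.15438298] [-2.96171514  0.02013221 -1.58052454]
side 437.01298603198575 323.1368782495213 241.20056683825936 [ 216.29172932 -462.93993996  559.98960075] [-2.30995043  0.00357173 -0.54650872]
0.1 [206.57964255 482.29748792 251.13026816] [-3.14027422e+00 -1.64320598e-04  2.73680295e+00] 91.82354738920093
```

View pics/top0.png

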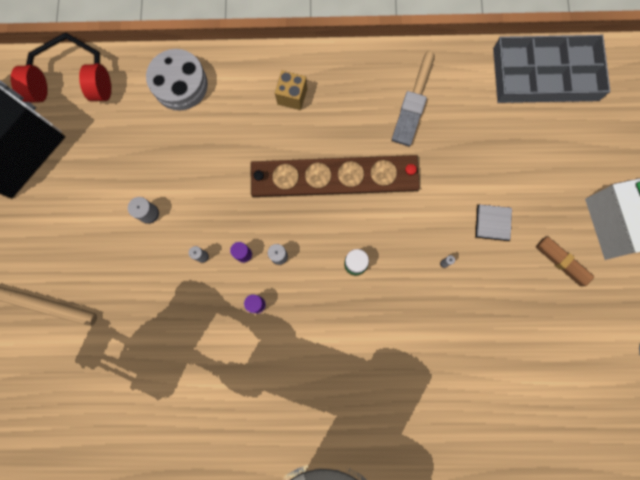

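View pics/side0.png

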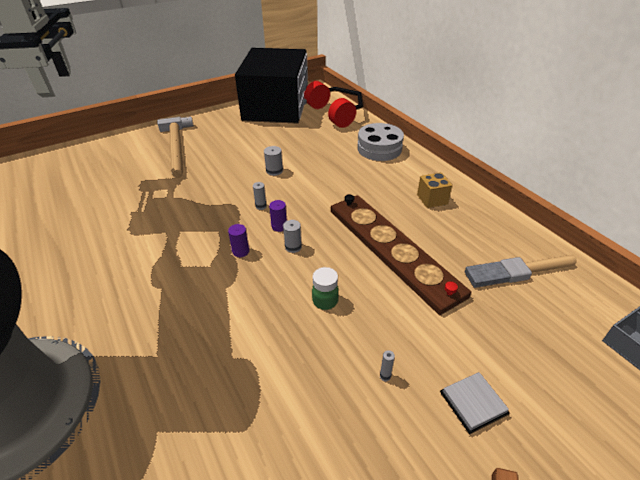

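The top view shows the stand with its black knob at (259,175) and red knob at (410,170). The punches are at 16 (450,260), 24 (198,254), 32 (278,253) and 40 (139,208). The jar is at (357,262) and the purple decoys at (241,251) and (254,303).

```bash
cat > h.py <<'E'
import numpy as np, cv2
from scipy.spatial.transform import Rotation as R
from plant import bot
def ray(c,u,v,z):
    d=R.from_euler("xyz",c["rotation"]).as_matrix()@np.array([(u-c["cx"])/c["fx"],(v-c["cy"])/c["fy"],1])
    e=np.array(c["eye"]); return (e+d*(z-e[2])/d[2])[:2].round(1)
def proj(c,p):
    q=R.from_euler("xyz",c["rotation"]).as_matrix().T@(np.array(p,float)-c["eye"]); return np.array([c["cx"]+c["fx"]*q[0]/q[2],c["cy"]+c["fy"]*q[1]/q[2]]).round(1)
E
python3 - <<'E'
from h import *
c=bot.capture("top")
for n,u,v,z in [("16",450.5,259.5,55),("24",196.5,252.5,55),("32",278,252,55),("40",139,208,55),("jar",357,261,60),("pur1",241,250,55),("pur2",254,302,55),("red",410.5,169,40),("black",259,175,40),("d",285.5,176.5,20),("c",318,175.5,20),("b",350.5,174.5,20),("a",384,173,20)]: print(n,ray(c,u,v,z))
im=c["pixels"][:,:,::-1]
a=cv2.resize(im[190:280,120:310],None,fx=4,fy=4,interpolation=cv2.INTER_CUBIC); b=cv2.resize(im[150:200,240:430],None,fx=4,fy=4,interpolation=cv2.INTER_CUBIC)
cv2.imwrite("pics/z1.png",np.vstack([a,b]))
E
```

```text
16 [ 461.7 -226.5]
24 [479.8 220.2]
32 [478.8  75.6]
40 [562.4 327.6]
jar [460.4 -63. ]
pur1 [483.3 141.2]
pur2 [391.7 116.7]
red [ 632.8 -166.4]
black [625.8 113.5]
d [628.6  66.3]
c [629.5   4.8]
b [630.5 -56.6]
a [ 632.4 -119.8]
```

View pics/z1.png

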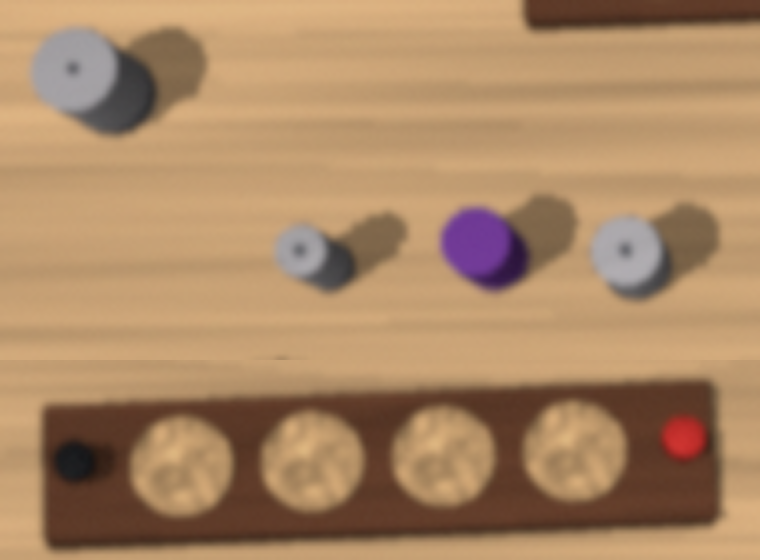

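Each punch top shows a centre dot, and the four cork pads sit evenly between the black (left) and red (right) knobs. I'll use tool yaw ≈ π/2, so the fingers close across the row. First I go above punch_40.

Call:
play_rows(
  commands=[
    {"x":-0.04,"y":0,"z":0.01,"twist":8.3},
    {"x":-0.085,"y":-0.001,"z":0.02,"twist":16.7},
    {"x":-0.13,"y":-0.001,"z":0.03,"twist":25},
    {"x":-0.18,"y":-0.002,"z":0.04,"twist":33.4},
    {"x":-0.23,"y":-0.002,"z":0.05,"twist":41.7},
    {"x":-0.28,"y":-0.002,"z":0.06,"twist":50},
    {"x":-0.33,"y":-0.002,"z":0.07,"twist":58.4},
    {"x":-0.375,"y":-0.002,"z":0.08,"twist":66.8},
  ],
  jaw=0,
)

```text
time: 0.95
tool_pos: [552.3, 332.0, 171.1]
tcp_rot: [-3.141, -0.0, 1.565]
contact_force: [0.0, 0.8, 0.5]
grip_width: 91.7
finger_force: 0.0
```

Call:
play_rows(
  commands=[
    {"x":0,"y":0,"z":0},
    {"x":0,"y":0,"z":0},
    {"x":0,"y":0,"z":0},
    {"x":0,"y":0,"z":0},
    {"x":0,"y":0,"z":0},
    {"x":0,"y":0,"z":0},
    {"x":0,"y":0,"z":0},
    {"x":0,"y":0,"z":0},
  ],
)

```text
invalid input at $.commands[0]: expected keys x, y, z, twist
```

```bash
python3 - <<'E'
from h import *
c=bot.capture("top")
for n,u,v,z in [("16",450.2,259.2,55),("24",194.4,252.1,55),("32",275.9,251.9,55),("40",137.9,206.9,55),("pur1",238.6,249.9,55),("red",410.6,169.1,40),("black",258.4,175.1,40),("d",285.,176.2,20),("c",317.6,174.9,20),("b",350.4,173.6,20),("a",383.1,172.4,20)]: print(n,ray(c,u,v,z))
c=bot.capture("wrist");print(c["fx"],c["cx"],c["cy"],c["eye"],c["rotation"],proj(c,[562,330,55])); cv2.imwrite("pics/w1.png",c["pixels"][:,:,::-1])
o=bot.get_obs(); print(o["time"],o["tool_pos"],o["tcp_rot"],o["joint_positions"])
E
```

```text
16 [ 462.2 -226. ]
24 [480.6 223.9]
32 [479.1  79.3]
40 [564.5 329.7]
pur1 [483.5 145.5]
red [ 632.6 -166.6]
black [625.7 114.6]
d [629.2  67.2]
c [630.7   5.5]
b [632.3 -56.4]
a [ 633.6 -118.1]
333.28807924955305 324.64094949350994 236.68002490378507 [559.64188534 410.74597078 301.38202044] [ 2.82665773e+00 -1.58927485e-03 -1.81689124e-02] [329.1 237.2]
1.05 [554.92558098 329.08770906 168.74442216] [-3.14049881e+00  2.20339020e-03  1.56132230e+00] [ 0.41729206  0.63087823  1.27818713 -0.00164518  1.2344355   0.42731177]
```

View pics/w1.png

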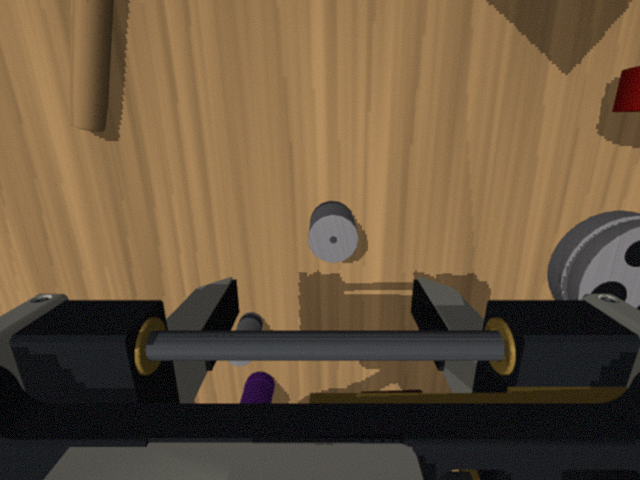

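Punch_40's dot is at (333,240) in the wrist view, close to the predicted (329,237), so its position is about (565, 329). I descend and grip.

Call:
play_rows(
  commands=[
    {"x":0,"y":0.005,"z":0.015,"twist":-1},
    {"x":0,"y":0.01,"z":0.035,"twist":-1.9},
    {"x":0,"y":0.01,"z":0.06,"twist":-1.9},
    {"x":0,"y":0.01,"z":0.09,"twist":-1.9},
    {"x":0,"y":0.01,"z":0.11,"twist":-1.9},
    {"x":0,"y":0.01,"z":0.122,"twist":-1.9},
    {"x":0,"y":0.01,"z":0.127,"twist":-1.9},
    {"x":0,"y":0.01,"z":0.127,"twist":-1.9},
  ],
)

```text
time: 1.85
tool_pos: [560.2, 333.5, 44.5]
tcp_rot: [-3.141, 0.0, 1.605]
contact_force: [0.0, -0.6, 0.0]
grip_width: 92.0
finger_force: 0.0
```

Call:
play_rows(
  commands=[
    {"x":0,"y":0,"z":0,"twist":0},
    {"x":0,"y":0,"z":0,"twist":0},
    {"x":0,"y":0,"z":0,"twist":0},
    {"x":0,"y":0,"z":0,"twist":0},
    {"x":0,"y":0,"z":0,"twist":0},
    {"x":0,"y":0,"z":0,"twist":0},
    {"x":0,"y":0,"z":0,"twist":0},
    {"x":0,"y":0,"z":0,"twist":0},
  ],
  jaw=1,
)

```text
time: 2.65
tool_pos: [561.1, 333.2, 44.9]
tcp_rot: [3.14, -0.0, 1.604]
contact_force: [1.6, -0.7, -0.7]
grip_width: 39.6
finger_force: 30.0
```

Call:
play_rows(
  commands=[
    {"x":0,"y":0,"z":-0.015,"twist":0},
    {"x":0,"y":0,"z":-0.04,"twist":0},
    {"x":-0.015,"y":0.003,"z":-0.065,"twist":0},
    {"x":-0.045,"y":0.01,"z":-0.085,"twist":0},
    {"x":-0.085,"y":0.019,"z":-0.09,"twist":0},
    {"x":-0.13,"y":0.029,"z":-0.09,"twist":0},
    {"x":-0.175,"y":0.039,"z":-0.09,"twist":0},
    {"x":-0.215,"y":0.048,"z":-0.09,"twist":0},
  ],
)

```text
time: 3.45
tool_pos: [615.3, 117.8, 135.1]
tcp_rot: [-3.14, 0.0, 1.604]
contact_force: [0.2, -0.4, -4.5]
grip_width: 39.5
finger_force: 30.0
```

Call:
play_rows(
  commands=[
    {"x":-0.025,"y":0.006,"z":0,"twist":0},
    {"x":-0.042,"y":0.01,"z":0,"twist":0},
    {"x":-0.049,"y":0.0115,"z":0,"twist":0},
    {"x":-0.049,"y":0.0115,"z":0,"twist":0},
    {"x":-0.049,"y":0.0115,"z":0,"twist":0},
    {"x":-0.049,"y":0.0115,"z":0,"twist":0},
    {"x":-0.049,"y":0.0115,"z":0,"twist":0},
    {"x":-0.049,"y":0.0115,"z":0,"twist":0},
  ],
)

```text
time: 4.25
tool_pos: [628.7, 72.0, 134.8]
tcp_rot: [3.142, -0.0, 1.605]
contact_force: [0.4, 0.2, -4.4]
grip_width: 39.6
finger_force: 30.0
```

```bash
python3 - <<'E'
from h import *
c=bot.capture("wrist"); cv2.imwrite("pics/w2.png",c["pixels"][:,:,::-1])
o=bot.get_obs(); t=o["tool_pos"]; print(o["time"],t,o["tcp_rot"],c["eye"],o["grip_width"]); print(proj(c,[t[0],t[1],t[2]+13]),proj(c,[629,67,20]),proj(c,[630.7,5.5,20]),proj(c,[626,114.5,40]))
E
```

```text
4.3 [628.72416744  71.83372395 134.75163761] [-3.14155791e+00 -1.23958435e-04  1.60488561e+00] [625.91291216 154.86980608 267.94559924] 39.53250471749692
[324.5 337.1] [324.7 246.2] [324.2 314.8] [322.8 190.7]
```

View pics/w2.png

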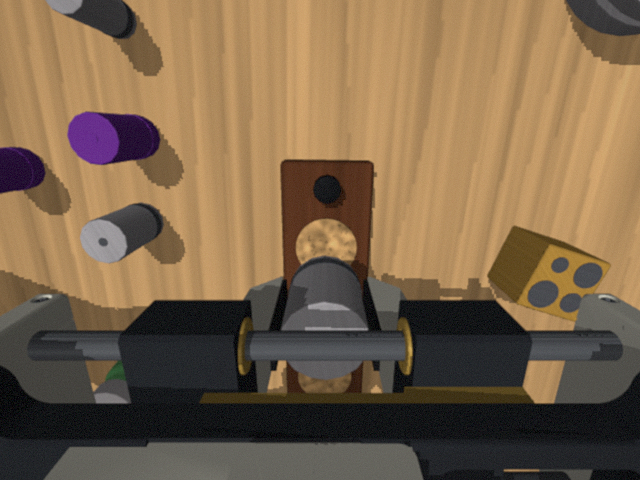

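The wrist view shows pad d centred near (327,246) and the black knob at (327,189). The held punch's near foot rim is at (325,257) with edges at 285–364.

```bash
python3 - <<'E'
from h import *
c=bot.capture("wrist")
print("foot rim",ray(c,325,257,90.0),"pad top edge",ray(c,327,218,20),"edges",ray(c,297,246,20),ray(c,357,246,20),"knob",ray(c,327,187,40),"32",ray(c,103,242,55))
E
```

```text
foot rim [628.6  85.1] pad top edge [630.   89.8] edges [607.2  66.2] [654.5  67.8] knob [628.9 117. ] 32 [478.9  77.1]
```

Call:
play_rows(
  commands=[
    {"x":0.001,"y":0.002,"z":0.01,"twist":0},
    {"x":0.001,"y":0.002,"z":0.025,"twist":0},
    {"x":0.001,"y":0.002,"z":0.042,"twist":0},
    {"x":0.001,"y":0.002,"z":0.056,"twist":0},
    {"x":0.001,"y":0.002,"z":0.064,"twist":0},
    {"x":0.001,"y":0.002,"z":0.068,"twist":0},
    {"x":0.001,"y":0.002,"z":0.0695,"twist":0},
    {"x":0.001,"y":0.002,"z":0.0695,"twist":0},
  ],
)

```text
time: 5.15
tool_pos: [631.1, 72.3, 65.6]
tcp_rot: [3.141, -0.0, 1.604]
contact_force: [0.2, -0.1, -3.7]
grip_width: 39.6
finger_force: 30.0
```

Call:
play_rows(
  commands=[
    {"x":0,"y":0,"z":0,"twist":0},
    {"x":0,"y":0,"z":0,"twist":0},
    {"x":0,"y":0,"z":0,"twist":0},
    {"x":0,"y":0,"z":0,"twist":0},
    {"x":0,"y":0,"z":0,"twist":0},
    {"x":0,"y":0,"z":0,"twist":0},
    {"x":0,"y":0,"z":0,"twist":0},
    {"x":0,"y":0,"z":0,"twist":0},
  ],
  jaw=0,
)

```text
time: 5.95
tool_pos: [630.8, 72.3, 65.2]
tcp_rot: [3.142, -0.0, 1.604]
contact_force: [-0.3, 0.4, -0.4]
grip_width: 91.5
finger_force: 0.0
```

Call:
play_rows(
  commands=[
    {"x":0,"y":0,"z":-0.02,"twist":0},
    {"x":0,"y":0,"z":-0.05,"twist":0},
    {"x":0,"y":0,"z":-0.075,"twist":0},
    {"x":0.001,"y":-0.02,"z":-0.085,"twist":0},
    {"x":0.004,"y":-0.055,"z":-0.085,"twist":0},
    {"x":0.007,"y":-0.1,"z":-0.08,"twist":0},
    {"x":0.0105,"y":-0.135,"z":-0.07,"twist":0},
    {"x":0.0105,"y":-0.152,"z":-0.06,"twist":0},
  ],
)

```text
time: 6.75
tool_pos: [475.5, 78.1, 125.2]
tcp_rot: [-3.14, -0.0, 1.605]
contact_force: [0.1, 0.4, -0.4]
grip_width: 91.4
finger_force: 0.0
```

```bash
python3 - <<'E'
from h import *
c=bot.capture("wrist"); cv2.imwrite("pics/w3.png",c["pixels"][:,:,::-1])
o=bot.get_obs(); t=o["tool_pos"]; print(o["time"],t,o["tcp_rot"]); print(proj(c,[t[0],t[1],55]),proj(c,[479,78,55]))
c=bot.capture("top"); cv2.imwrite("pics/t3.png",cv2.resize(c["pixels"][150:200,240:430,::-1],None,fx=4,fy=4,interpolation=cv2.INTER_CUBIC)); print(proj(c,[629.2,67.2,75]),proj(c,[631,66,75]))
E
```

```text
6.8 [473.09758883  78.01834705 123.57169975] [-3.13552464e+00 -2.41035240e-04  1.60486091e+00]
[321.1 261.6] [330.1 261.9]
[282.  166.7] [282.7 165.7]
```

View pics/w3.png

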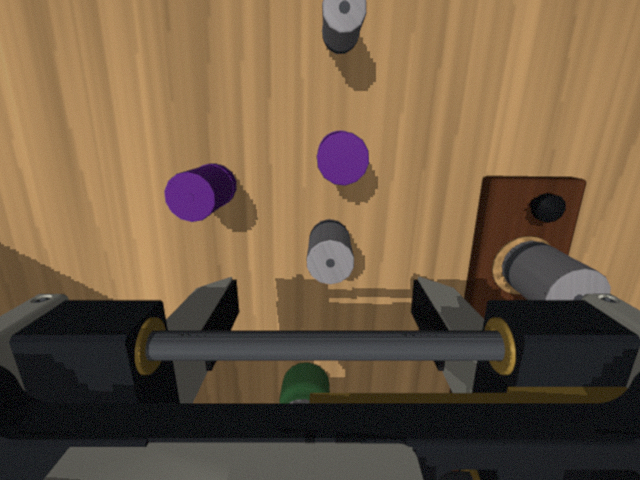

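View pics/t3.png

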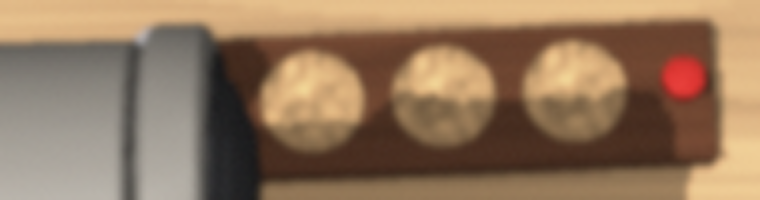

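Punch_32's dot at (330,263) matches the prediction, so I descend and grip.

Call:
play_rows(
  commands=[
    {"x":-0.001,"y":0,"z":0.01,"twist":0},
    {"x":-0.001,"y":0,"z":0.025,"twist":0},
    {"x":-0.001,"y":0,"z":0.043,"twist":0},
    {"x":-0.001,"y":0,"z":0.06,"twist":0},
    {"x":-0.001,"y":0,"z":0.073,"twist":0},
    {"x":-0.001,"y":0,"z":0.079,"twist":0},
    {"x":-0.001,"y":0,"z":0.081,"twist":0},
    {"x":-0.001,"y":0,"z":0.081,"twist":0},
  ],
)

```text
time: 7.65
tool_pos: [479.3, 76.7, 44.2]
tcp_rot: [3.141, -0.0, 1.604]
contact_force: [0.2, -0.3, 0.2]
grip_width: 91.9
finger_force: 0.0
```

Call:
play_rows(
  commands=[
    {"x":0,"y":0,"z":0,"twist":0},
    {"x":0,"y":0,"z":0,"twist":0},
    {"x":0,"y":0,"z":0,"twist":0},
    {"x":0,"y":0,"z":0,"twist":0},
    {"x":0,"y":0,"z":0,"twist":0},
    {"x":0,"y":0,"z":0,"twist":0},
    {"x":0,"y":0,"z":0,"twist":0},
    {"x":0,"y":0,"z":0,"twist":0},
  ],
  jaw=1,
)

```text
time: 8.45
tool_pos: [478.6, 76.7, 44.2]
tcp_rot: [3.142, -0.0, 1.604]
contact_force: [0.1, 1.0, 0.6]
grip_width: 32.2
finger_force: 1.1
```

Call:
play_rows(
  commands=[
    {"x":0,"y":0,"z":0,"twist":0},
    {"x":0,"y":0,"z":0,"twist":0},
    {"x":0,"y":0,"z":-0.02,"twist":0},
    {"x":0,"y":0,"z":-0.05,"twist":0},
    {"x":0,"y":0,"z":-0.075,"twist":0},
    {"x":-0.01,"y":0.02,"z":-0.09,"twist":0},
    {"x":-0.03,"y":0.06,"z":-0.09,"twist":0},
    {"x":-0.05,"y":0.1,"z":-0.09,"twist":0},
  ],
)

```text
time: 9.25
tool_pos: [581.0, 29.9, 134.7]
tcp_rot: [3.141, -0.0, 1.605]
contact_force: [1.2, -0.1, -3.4]
grip_width: 31.7
finger_force: 30.0
```

Call:
play_rows(
  commands=[
    {"x":-0.015,"y":0.03,"z":0,"twist":0},
    {"x":-0.024,"y":0.046,"z":0,"twist":0},
    {"x":-0.027,"y":0.051,"z":0,"twist":0},
    {"x":-0.027,"y":0.051,"z":0,"twist":0},
    {"x":-0.027,"y":0.051,"z":0,"twist":0},
    {"x":-0.027,"y":0.051,"z":0,"twist":0},
    {"x":-0.027,"y":0.051,"z":0,"twist":0},
    {"x":-0.027,"y":0.051,"z":0,"twist":0},
  ],
)

```text
time: 10.05
tool_pos: [631.8, 5.2, 134.5]
tcp_rot: [3.141, -0.0, 1.605]
contact_force: [-0.4, -0.2, -3.6]
grip_width: 31.5
finger_force: 30.0
```

```bash
python3 - <<'E'
from h import *
c=bot.capture("wrist"); cv2.imwrite("pics/w4.png",c["pixels"][:,:,::-1])
o=bot.get_obs(); t=o["tool_pos"]; print(o["time"],t,o["tcp_rot"],o["grip_width"]); print(proj(c,[632.2,4.3,20]),proj(c,[630.8,66.3,75]),proj(c,[t[0],t[1]+16,t[2]-44.2]))
E
```

```text
10.1 [631.86126121   5.09181286 134.4997397 ] [ 3.14135279e+00 -5.21965557e-05  1.60446710e+00] 31.708135827489922
[325.1 241.3] [326.5 169.2] [325.6 252.9]
```

View pics/w4.png

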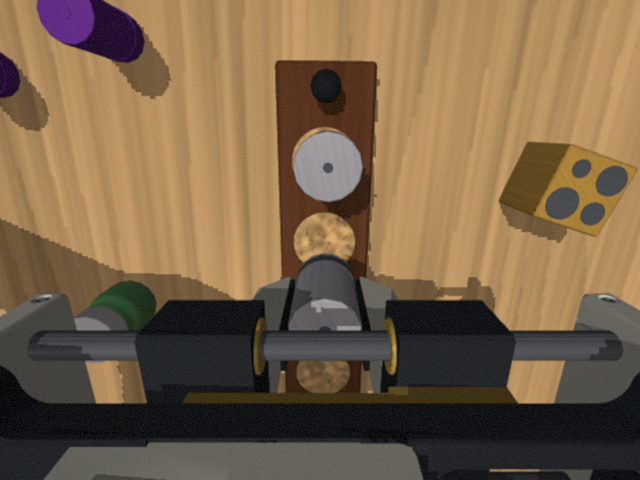

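Pad c is centred near (324,241) as predicted, and the held punch's foot rim at (325,255) is about on centre. Punch_40's dot at (327,168) lies on pad d's centre.

Call:
play_rows(
  commands=[
    {"x":0,"y":0,"z":0.01,"twist":0},
    {"x":0,"y":0,"z":0.025,"twist":0},
    {"x":0,"y":0,"z":0.042,"twist":0},
    {"x":0,"y":0,"z":0.056,"twist":0},
    {"x":0,"y":0,"z":0.064,"twist":0},
    {"x":0,"y":0,"z":0.068,"twist":0},
    {"x":0,"y":0,"z":0.0698,"twist":0},
    {"x":0,"y":0,"z":0.0698,"twist":0},
  ],
)

```text
time: 10.9
tool_pos: [632.4, 4.8, 64.9]
tcp_rot: [3.141, 0.0, 1.604]
contact_force: [0.6, 0.1, -2.3]
grip_width: 31.3
finger_force: 30.0
```

Call:
play_rows(
  commands=[
    {"x":0,"y":0,"z":0,"twist":0},
    {"x":0,"y":0,"z":0,"twist":0},
    {"x":0,"y":0,"z":0,"twist":0},
    {"x":0,"y":0,"z":0,"twist":0},
    {"x":0,"y":0,"z":0,"twist":0},
    {"x":0,"y":0,"z":0,"twist":0},
    {"x":0,"y":0,"z":0,"twist":0},
    {"x":0,"y":0,"z":0,"twist":0},
  ],
  jaw=0,
)

```text
time: 11.7
tool_pos: [632.1, 4.8, 64.4]
tcp_rot: [3.142, -0.0, 1.604]
contact_force: [0.4, -0.3, -0.8]
grip_width: 89.5
finger_force: 0.0
```

Call:
play_rows(
  commands=[
    {"x":0,"y":0,"z":-0.02,"twist":0},
    {"x":0,"y":0,"z":-0.06,"twist":0},
    {"x":0.005,"y":-0.003,"z":-0.09,"twist":0},
    {"x":0.03,"y":-0.02,"z":-0.1,"twist":0},
    {"x":0.065,"y":-0.042,"z":-0.1,"twist":0},
    {"x":0.1,"y":-0.065,"z":-0.1,"twist":0},
    {"x":0.14,"y":-0.09,"z":-0.1,"twist":0},
    {"x":0.18,"y":-0.116,"z":-0.1,"twist":0},
  ],
)

```text
time: 12.5
tool_pos: [509.1, 181.9, 164.6]
tcp_rot: [3.141, -0.0, 1.603]
contact_force: [0.8, 1.1, 0.9]
grip_width: 91.7
finger_force: 0.0
```

Call:
play_rows(
  commands=[
    {"x":0.025,"y":-0.016,"z":0.01,"twist":0},
    {"x":0.038,"y":-0.025,"z":0.025,"twist":0},
    {"x":0.043,"y":-0.028,"z":0.035,"twist":0},
    {"x":0.043,"y":-0.028,"z":0.04,"twist":0},
    {"x":0.043,"y":-0.028,"z":0.04,"twist":0},
    {"x":0.043,"y":-0.028,"z":0.04,"twist":0},
    {"x":0.043,"y":-0.028,"z":0.04,"twist":0},
    {"x":0.043,"y":-0.028,"z":0.04,"twist":0},
  ],
)

```text
time: 13.3
tool_pos: [481.3, 222.5, 124.8]
tcp_rot: [3.141, -0.0, 1.603]
contact_force: [-0.3, 0.1, -0.3]
grip_width: 91.3
finger_force: 0.0
```

```bash
python3 - <<'E'
from h import *
c=bot.capture("wrist"); cv2.imwrite("pics/w5.png",c["pixels"][:,:,::-1])
o=bot.get_obs(); t=o["tool_pos"]; print(o["time"],t,o["tcp_rot"],o["grip_width"]); print(proj(c,[t[0],t[1],55]),proj(c,[480.6,223.9,55]),proj(c,[480.6,226.9,55]))
E
```

```text
13.35 [481.19454948 222.55020709 124.80262505] [ 3.14080514e+00 -2.78630245e-04  1.60324220e+00] 91.83765408599969
[324.2 261.7] [323.4 259.7] [323.5 255.4]
```

View pics/w5.png

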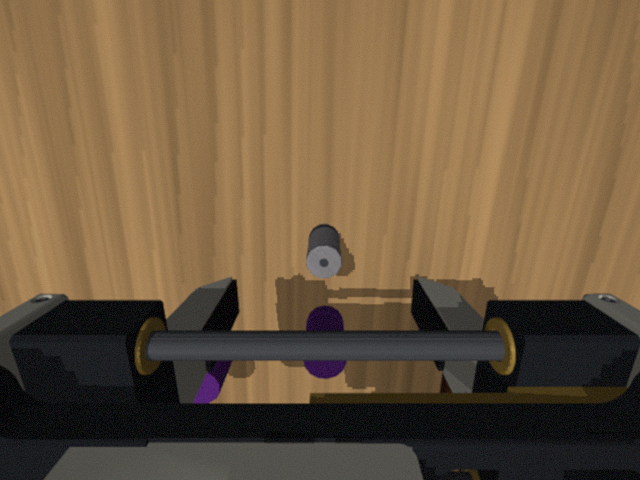

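Punch_24's dot at (323,262) is right under the tool, so I descend and grip.

Call:
play_rows(
  commands=[
    {"x":-0.001,"y":0,"z":0.01,"twist":0},
    {"x":-0.001,"y":0,"z":0.025,"twist":0},
    {"x":-0.001,"y":0,"z":0.043,"twist":0},
    {"x":-0.001,"y":0,"z":0.06,"twist":0},
    {"x":-0.001,"y":0,"z":0.073,"twist":0},
    {"x":-0.001,"y":0,"z":0.079,"twist":0},
    {"x":-0.001,"y":0,"z":0.0805,"twist":0},
    {"x":-0.001,"y":0,"z":0.0805,"twist":0},
  ],
)

```text
time: 14.15
tool_pos: [481.0, 221.9, 44.1]
tcp_rot: [3.141, -0.0, 1.604]
contact_force: [-0.0, 0.3, 0.6]
grip_width: 91.9
finger_force: 0.0
```

Call:
play_rows(
  commands=[
    {"x":0,"y":0,"z":0,"twist":0},
    {"x":0,"y":0,"z":0,"twist":0},
    {"x":0,"y":0,"z":0,"twist":0},
    {"x":0,"y":0,"z":0,"twist":0},
    {"x":0,"y":0,"z":0,"twist":0},
    {"x":0,"y":0,"z":0,"twist":0},
    {"x":0,"y":0,"z":0,"twist":0},
    {"x":0,"y":0,"z":0,"twist":0},
  ],
  jaw=1,
)

```text
time: 14.95
tool_pos: [480.8, 221.9, 43.9]
tcp_rot: [3.142, -0.0, 1.604]
contact_force: [-0.2, 0.5, -0.1]
grip_width: 32.4
finger_force: 0.0
```

Call:
play_rows(
  commands=[
    {"x":0,"y":0,"z":0,"twist":0},
    {"x":0,"y":0,"z":0,"twist":0},
    {"x":0,"y":0,"z":0,"twist":0},
    {"x":0,"y":0,"z":0,"twist":0},
    {"x":0,"y":0,"z":-0.015,"twist":0},
    {"x":0,"y":0,"z":-0.05,"twist":0},
    {"x":0,"y":0,"z":-0.085,"twist":0},
    {"x":0,"y":0,"z":-0.1,"twist":0},
  ],
)

```text
time: 15.75
tool_pos: [481.8, 222.2, 146.8]
tcp_rot: [3.138, -0.001, 1.604]
contact_force: [0.6, -0.4, -2.1]
grip_width: 23.3
finger_force: 30.0
```

Call:
play_rows(
  commands=[
    {"x":-0.02,"y":0.01,"z":0,"twist":0},
    {"x":-0.05,"y":0.025,"z":0,"twist":0},
    {"x":-0.085,"y":0.043,"z":0,"twist":0},
    {"x":-0.12,"y":0.06,"z":0,"twist":0},
    {"x":-0.16,"y":0.08,"z":0,"twist":0},
    {"x":-0.2,"y":0.1,"z":0,"twist":0},
    {"x":-0.23,"y":0.116,"z":0,"twist":0},
    {"x":-0.255,"y":0.129,"z":0,"twist":0},
  ],
)

```text
time: 16.55
tool_pos: [618.6, -30.8, 143.3]
tcp_rot: [-3.141, -0.0, 1.603]
contact_force: [0.7, -0.2, -1.9]
grip_width: 23.1
finger_force: 30.0
```

Call:
play_rows(
  commands=[
    {"x":-0.016,"y":0.008,"z":0.003,"twist":0},
    {"x":-0.025,"y":0.012,"z":0.006,"twist":0},
    {"x":-0.029,"y":0.014,"z":0.01,"twist":0},
    {"x":-0.029,"y":0.014,"z":0.01,"twist":0},
    {"x":-0.029,"y":0.014,"z":0.01,"twist":0},
    {"x":-0.029,"y":0.014,"z":0.01,"twist":0},
    {"x":-0.029,"y":0.014,"z":0.01,"twist":0},
    {"x":-0.029,"y":0.014,"z":0.01,"twist":0},
  ],
)

```text
time: 17.35
tool_pos: [633.1, -56.7, 134.2]
tcp_rot: [3.141, -0.0, 1.605]
contact_force: [-0.7, 0.0, -2.0]
grip_width: 23.2
finger_force: 30.0
```

```bash
python3 - <<'E'
from h import *
c=bot.capture("wrist"); cv2.imwrite("pics/w6.png",c["pixels"][:,:,::-1])
o=bot.get_obs(); t=o["tool_pos"]; print(o["time"],t,o["tcp_rot"],o["grip_width"]); print(proj(c,[633.3,-57.7,20]),proj(c,[631.8,4.3,75]),proj(c,[630.8,66.3,75]),proj(c,[t[0],t[1]+12,t[2]-44]))
E
```

```text
17.4 [633.11394315 -56.8529252  134.17172616] [ 3.14127107e+00 -2.97436864e-05  1.60449594e+00] 23.545408100816875
[324.7 241.5] [325.8 169.4] [328.1  46.7] [325.2 259.6]
```

View pics/w6.png

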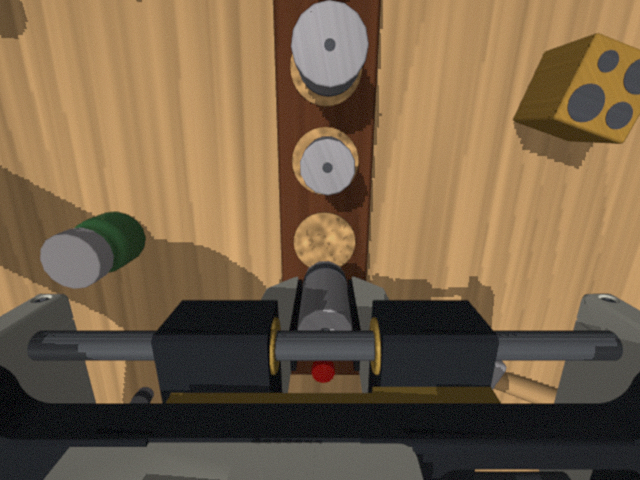

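Pad b is at (324,241) as predicted, the foot rim at (325,261) is on target, and both placed punches sit centred.

Call:
play_rows(
  commands=[
    {"x":0,"y":0,"z":0.01,"twist":0},
    {"x":0,"y":0,"z":0.025,"twist":0},
    {"x":0,"y":0,"z":0.042,"twist":0},
    {"x":0,"y":0,"z":0.056,"twist":0},
    {"x":0,"y":0,"z":0.064,"twist":0},
    {"x":0,"y":0,"z":0.068,"twist":0},
    {"x":0,"y":0,"z":0.0698,"twist":0},
    {"x":0,"y":0,"z":0.0698,"twist":0},
  ],
)

```text
time: 18.2
tool_pos: [633.4, -57.2, 64.5]
tcp_rot: [3.141, 0.0, 1.604]
contact_force: [-0.8, -0.1, -1.0]
grip_width: 23.0
finger_force: 30.0
```

Call:
play_rows(
  commands=[
    {"x":0,"y":0,"z":0,"twist":0},
    {"x":0,"y":0,"z":0,"twist":0},
    {"x":0,"y":0,"z":0,"twist":0},
    {"x":0,"y":0,"z":0,"twist":0},
    {"x":0,"y":0,"z":0,"twist":0},
    {"x":0,"y":0,"z":0,"twist":0},
    {"x":0,"y":0,"z":0,"twist":0},
    {"x":0,"y":0,"z":0,"twist":0},
  ],
  jaw=0,
)

```text
time: 19.0
tool_pos: [633.1, -57.2, 64.1]
tcp_rot: [-3.142, -0.0, 1.604]
contact_force: [-0.1, -0.2, -0.2]
grip_width: 82.6
finger_force: 0.0
```

Call:
play_rows(
  commands=[
    {"x":0,"y":0,"z":-0.02,"twist":0},
    {"x":0,"y":0,"z":-0.06,"twist":0},
    {"x":-0.003,"y":-0.003,"z":-0.085,"twist":0},
    {"x":-0.02,"y":-0.022,"z":-0.09,"twist":0},
    {"x":-0.045,"y":-0.049,"z":-0.09,"twist":0},
    {"x":-0.075,"y":-0.081,"z":-0.09,"twist":0},
    {"x":-0.105,"y":-0.113,"z":-0.09,"twist":0},
    {"x":-0.135,"y":-0.146,"z":-0.08,"twist":0},
  ],
)

```text
time: 19.8
tool_pos: [491.3, -198.3, 145.3]
tcp_rot: [3.139, 0.002, 1.605]
contact_force: [-0.4, -0.1, 0.4]
grip_width: 91.8
finger_force: 0.0
```

Call:
play_rows(
  commands=[
    {"x":-0.018,"y":-0.019,"z":0.01,"twist":0},
    {"x":-0.026,"y":-0.028,"z":0.016,"twist":0},
    {"x":-0.0285,"y":-0.0305,"z":0.02,"twist":0},
    {"x":-0.0285,"y":-0.0305,"z":0.02,"twist":0},
    {"x":-0.0285,"y":-0.0305,"z":0.02,"twist":0},
    {"x":-0.0285,"y":-0.0305,"z":0.02,"twist":0},
    {"x":-0.0285,"y":-0.0305,"z":0.02,"twist":0},
    {"x":-0.0285,"y":-0.0305,"z":0.02,"twist":0},
  ],
)

```text
time: 20.6
tool_pos: [462.6, -226.1, 124.3]
tcp_rot: [3.141, 0.0, 1.605]
contact_force: [-0.1, 0.3, -0.5]
grip_width: 91.8
finger_force: 0.0
```

```bash
python3 - <<'E'
from h import *
c=bot.capture("wrist"); cv2.imwrite("pics/w7.png",c["pixels"][:,:,::-1])
o=bot.get_obs(); t=o["tool_pos"]; print(o["time"],t,o["tcp_rot"],o["grip_width"]); print(proj(c,[t[0],t[1],55]),proj(c,[t[0]+3,t[1]+3,55]))
E
```

```text
20.65 [ 462.46822922 -226.19897676  124.22659385] [3.14131126e+00 5.53408198e-05 1.60470818e+00] 92.01213092331166
[324.3 262.3] [329.1 258.2]
```

View pics/w7.png

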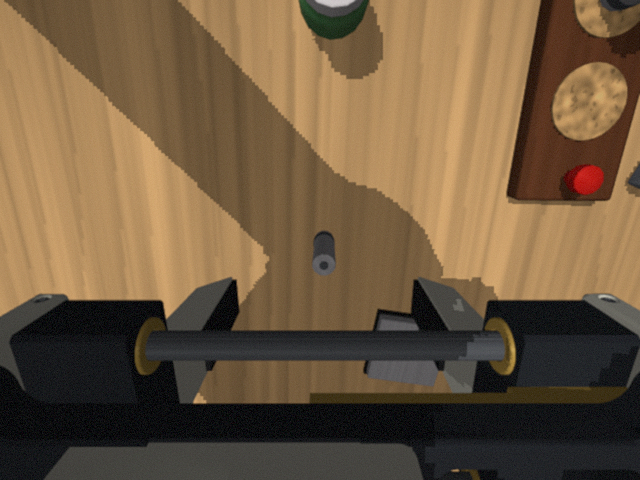

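Punch_16's dot at (323,265) means the tool must shift about 2 mm in −y.

Call:
play_rows(
  commands=[
    {"x":-0.002,"y":0,"z":0.01,"twist":0},
    {"x":-0.002,"y":0,"z":0.025,"twist":0},
    {"x":-0.002,"y":0,"z":0.043,"twist":0},
    {"x":-0.002,"y":0,"z":0.06,"twist":0},
    {"x":-0.002,"y":0,"z":0.073,"twist":0},
    {"x":-0.002,"y":0,"z":0.079,"twist":0},
    {"x":-0.002,"y":0,"z":0.08,"twist":0},
    {"x":-0.002,"y":0,"z":0.08,"twist":0},
  ],
)

```text
time: 21.45
tool_pos: [462.4, -228.6, 44.2]
tcp_rot: [3.141, 0.0, 1.604]
contact_force: [0.3, 0.7, 0.4]
grip_width: 92.0
finger_force: 0.0
```

Call:
play_rows(
  commands=[
    {"x":0,"y":0,"z":0,"twist":0},
    {"x":0,"y":0,"z":0,"twist":0},
    {"x":0,"y":0,"z":0,"twist":0},
    {"x":0,"y":0,"z":0,"twist":0},
    {"x":0,"y":0,"z":0,"twist":0},
    {"x":0,"y":0,"z":0,"twist":0},
    {"x":0,"y":0,"z":0,"twist":0},
    {"x":0,"y":0,"z":0,"twist":0},
  ],
  jaw=1,
)

```text
time: 22.25
tool_pos: [462.2, -228.5, 44.1]
tcp_rot: [3.142, -0.0, 1.604]
contact_force: [0.2, -0.0, -0.9]
grip_width: 32.5
finger_force: 0.0
```

Call:
play_rows(
  commands=[
    {"x":0,"y":0,"z":0,"twist":0},
    {"x":0,"y":0,"z":0,"twist":0},
    {"x":0,"y":0,"z":0,"twist":0},
    {"x":0,"y":0,"z":0,"twist":0},
    {"x":0,"y":0,"z":-0.015,"twist":0},
    {"x":0,"y":0,"z":-0.05,"twist":0},
    {"x":0,"y":0,"z":-0.08,"twist":0},
    {"x":0,"y":0,"z":-0.09,"twist":0},
  ],
)

```text
time: 23.05
tool_pos: [463.4, -229.2, 136.8]
tcp_rot: [3.138, 0.003, 1.604]
contact_force: [-0.3, -0.7, -0.8]
grip_width: 15.4
finger_force: 30.0
```

Call:
play_rows(
  commands=[
    {"x":0.01,"y":0.018,"z":0,"twist":0},
    {"x":0.03,"y":0.051,"z":0,"twist":0},
    {"x":0.051,"y":0.088,"z":0,"twist":0},
    {"x":0.072,"y":0.123,"z":0,"twist":0},
    {"x":0.088,"y":0.151,"z":0,"twist":0},
    {"x":0.099,"y":0.17,"z":0,"twist":0},
    {"x":0.1025,"y":0.176,"z":0,"twist":0},
    {"x":0.1025,"y":0.176,"z":0,"twist":0},
  ],
)

```text
time: 23.85
tool_pos: [634.5, -119.6, 132.8]
tcp_rot: [-3.14, -0.001, 1.605]
contact_force: [-1.1, 0.0, -0.6]
grip_width: 15.3
finger_force: 30.0
```

Call:
play_rows(
  commands=[
    {"x":0,"y":0,"z":0,"twist":0},
    {"x":0,"y":0,"z":0,"twist":0},
    {"x":0,"y":0,"z":0,"twist":0},
    {"x":0,"y":0,"z":0,"twist":0},
    {"x":0,"y":0,"z":0,"twist":0},
    {"x":0,"y":0,"z":0,"twist":0},
    {"x":0,"y":0,"z":0,"twist":0},
    {"x":0,"y":0,"z":0,"twist":0},
  ],
)

```text
time: 24.65
tool_pos: [634.7, -120.1, 134.1]
tcp_rot: [3.142, -0.0, 1.604]
contact_force: [-0.7, 0.8, -0.6]
grip_width: 15.0
finger_force: 30.0
```

```bash
python3 - <<'E'
from h import *
c=bot.capture("wrist"); cv2.imwrite("pics/w8.png",c["pixels"][:,:,::-1])
o=bot.get_obs(); t=o["tool_pos"]; print(o["time"],t,o["tcp_rot"],o["grip_width"]); print(proj(c,[634.8,-119.6,20]),proj(c,[633.3,-57.7,75]),proj(c,[631.8,4.3,75]),proj(c,[t[0],t[1]+8,t[2]-44]))
E
```

```text
24.7 [ 634.73089367 -120.14185957  134.10367638] [ 3.14158737e+00 -6.96069047e-05  1.60418509e+00] 15.186548680290384
[324.7 239.7] [325.7 166.8] [327.   43.5] [325.  265.9]
```

View pics/w8.png

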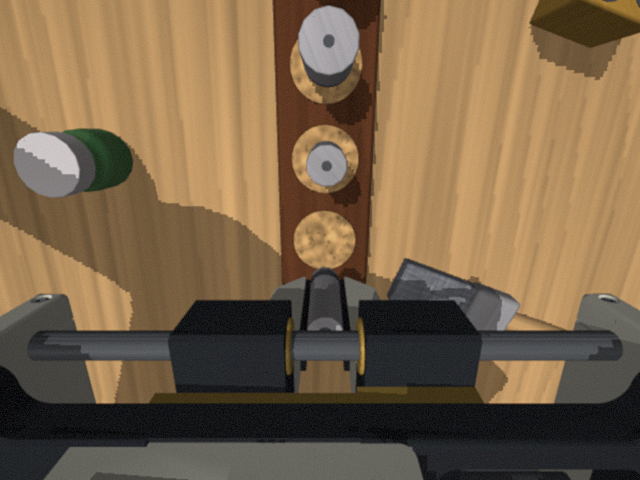

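Pad a is at (324,240) and the foot rim at (325,268), so I correct +1 mm. A flat tool lies at the right around (395,280), so I'll open the jaw only partly.

Call:
play_rows(
  commands=[
    {"x":0.001,"y":0,"z":0.01,"twist":0},
    {"x":0.001,"y":0,"z":0.025,"twist":0},
    {"x":0.001,"y":0,"z":0.042,"twist":0},
    {"x":0.001,"y":0,"z":0.056,"twist":0},
    {"x":0.001,"y":0,"z":0.064,"twist":0},
    {"x":0.001,"y":0,"z":0.068,"twist":0},
    {"x":0.001,"y":0,"z":0.0698,"twist":0},
    {"x":0.001,"y":0,"z":0.0698,"twist":0},
  ],
)

```text
time: 25.5
tool_pos: [635.0, -119.2, 64.7]
tcp_rot: [3.141, 0.0, 1.604]
contact_force: [0.5, 0.9, -1.1]
grip_width: 15.1
finger_force: 30.0
```

Call:
play_rows(
  commands=[
    {"x":0,"y":0,"z":0,"twist":0},
    {"x":0,"y":0,"z":0,"twist":0},
    {"x":0,"y":0,"z":0,"twist":0},
    {"x":0,"y":0,"z":0,"twist":0},
    {"x":0,"y":0,"z":0,"twist":0},
    {"x":0,"y":0,"z":0,"twist":0},
    {"x":0,"y":0,"z":0,"twist":0},
    {"x":0,"y":0,"z":0,"twist":0},
  ],
  jaw=0.6,
)

```text
time: 26.3
tool_pos: [634.7, -119.2, 64.3]
tcp_rot: [3.142, -0.0, 1.604]
contact_force: [1.3, 0.1, -0.2]
grip_width: 36.7
finger_force: 0.0
```

Call:
play_rows(
  commands=[
    {"x":0,"y":0,"z":-0.015,"twist":0},
    {"x":0,"y":0,"z":-0.04,"twist":0},
    {"x":0,"y":0,"z":-0.08,"twist":0},
    {"x":0,"y":0,"z":-0.1,"twist":0},
    {"x":-0.04,"y":-0.02,"z":-0.12,"twist":0},
    {"x":-0.08,"y":-0.05,"z":-0.12,"twist":0},
    {"x":-0.12,"y":-0.09,"z":-0.12,"twist":0},
    {"x":-0.16,"y":-0.12,"z":-0.12,"twist":0},
  ],
)

```text
time: 27.1
tool_pos: [522.6, -278.7, 185.8]
tcp_rot: [3.14, 0.001, 1.605]
contact_force: [0.3, -0.5, -0.4]
grip_width: 36.5
finger_force: 0.0
```

Call:
play_rows(
  commands=[
    {"x":-0.03,"y":-0.03,"z":0,"twist":0},
    {"x":-0.06,"y":-0.06,"z":0,"twist":0},
    {"x":-0.09,"y":-0.09,"z":0,"twist":0},
    {"x":-0.1,"y":-0.1,"z":0,"twist":0},
    {"x":-0.1,"y":-0.1,"z":0,"twist":0},
    {"x":-0.1,"y":-0.1,"z":0,"twist":0},
    {"x":-0.1,"y":-0.1,"z":0,"twist":0},
    {"x":-0.1,"y":-0.1,"z":0,"twist":0},
  ],
)

```text
time: 27.9
tool_pos: [428.4, -379.9, 184.4]
tcp_rot: [3.141, -0.0, 1.606]
contact_force: [-0.3, 0.5, -0.8]
grip_width: 36.7
finger_force: 0.0
```

```bash
python3 - <<'E'
from h import *
c=bot.capture("top"); cv2.imwrite("pics/t9.png",cv2.resize(c["pixels"][130:290,235:435,::-1],None,fx=3.7,fy=3.7,interpolation=cv2.INTER_CUBIC))
o=bot.get_obs(); print(o["time"],o["tool_pos"],o["contact_force"])
E
```

```text
27.95 [ 428.22945562 -380.07074088  184.31250557] [ 0.35126006  0.24008124 -0.02131902]
```

View pics/t9.png

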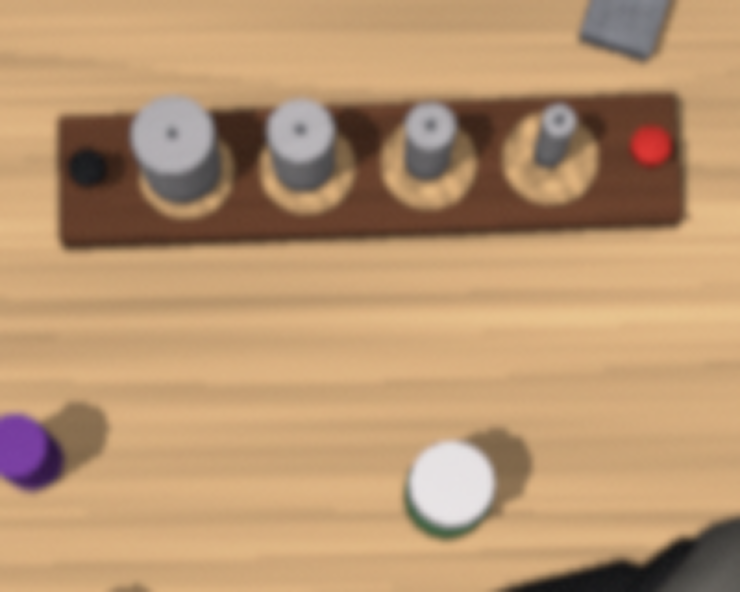

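All four punches stand on their pads in order: 16 beside the red knob and 40 beside the black one. I check the centring numerically.

```bash
python3 - <<'E'
from h import *
c=bot.capture("top")
P=dict(d=(629.2,67.2),c=(630.7,5.5),b=(632.3,-56.4),a=(633.6,-118.1))
for n,x,y in[("d",172,133),("c",300,129.5),("b",430.5,125.5),("a",559.5,120)]:
    p=ray(c,234.5+(x+.5)/3.7,129.5+(y+.5)/3.7,75); print(n,p,(p-P[n]).round(1))
print("jar",ray(c,234.5+452/3.7,129.5+484/3.7,60))
E
```

```text
d [631.3  68.9] [2.1 1.7]
c [632.    7.2] [1.3 1.7]
b [633.  -55.5] [0.7 0.9]
a [ 634.7 -117.3] [1.1 0.8]
jar [461.6 -62.4]
```

```bash
python3 -c "
from plant import bot
print(bot.close_job())"
```

```text
the job is handed in; nothing more can be done
None
```

All four punches stand upright on their pads in order of thickness, from punch_16 beside the red knob to punch_40 beside the black knob, each measured within about 3 mm of its pad's centre; the jar was not moved, and the job was handed in after about 28 s of the 112 s allowed.

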